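# Dock a sealed pot and crack its sticky lid open

### The arm

A 6-joint arm with a two-finger parallel gripper is mounted at the origin on the work surface; the furniture and walls round the work are solid. World frame = base frame: x ahead of the robot, y to its left, z up, the work surface at z = 0. Lengths are in mm, angles in degrees, forces in N, time in s.
With the tool pointing down it reaches from about 300 to 850 mm from the base axis. Payload 4.2 kg.
Tool frame: the origin (TCP) lies on the centre line of the jaws, within the pads' length; the fingertips stand env.nose_length ahead of it and the grasp point (between the pads) lies 2 mm behind it (env.nose_length is the distance from the TCP to the fingertips, in mm); z points along the fingers, y is the direction in which the jaws open and shut (so a half turn about z gives the same grasp; the last joint's range is limited). The gripper opens to 91 mm and grips with 3 to 60 N. Pads are 32 mm wide; open, the fingers measure 118 mm over their backs; the gripper's body (76 mm by 178 mm) begins 60 mm behind the grasp point.
Start: joints at [-76.375, 18.312, 89.639, -0, 72.044, -1.146], TCP at [146.601, -556.012, 230.976] pointing down, gripper open.
Joint ranges: [-177.97, 177.97], [-48.28, 115.42], [12.27, 149.76], [-77.06, 257.06], [2.81, 150.46], [-146.56, 146.56]. Speed limits (degrees/s): [147.25, 147.25, 180, 180, 180, 180].

### API

Orientations are given as [roll, pitch, yaw] about the fixed x, y, z axes, in that order (R = Rz(yaw) Ry(pitch) Rx(roll)).
In Python, from workcell import env gives the robot as it stands. The module is installed in compiled form; this text tells all that it offers.
- The arm moves only by the tool jog_arm, never from a script. Its argument "deltas" is a list that holds one entry, the list of rows, each a list of 5 numbers: the shift along the tool's x, y, z in m, then the turn about the tool's z in degrees, then the finger opening in m, from 0 to 0.0912. A call has 1 to 20 rows; each row is the pose to reach, as a shift and turn from the pose commanded when the call began, along the tool's axes at that moment; what a row does not reach only later rows make up. A row lasts 1/12 s, in which the tool goes at most 41.7 mm and 7.16 degrees, less where a joint would pass 70% of its speed; a pose out of reach is approached as far as the arm can. A call with a gripper value outside its range is refused whole. The fingers move at their own pace and stop on an object; "grip_force" is the grip in N (left out, the last holds). Time passes only in rows, so rows that repeat a pose let the fingers close. It gives the time, the measured TCP pose, the force and the opening at its end, in the units of the state.
- env.state(): the state, without advancing time (a new reading comes with each control period).
- env.grab_frame(name): name is "side" or "top"; returns the picture (384x512x3 uint8, red, green, blue); there is no depth.
- env.camera_params(name): a dict with "fx", "fy", "cx", "cy" (pixels), "xyz" and "orientation" of the camera in the world. Camera axes: x right, y down, z forward; pixel columns grow to the right and rows downward; lengths in mm; the calibration is good to about 2 mm. A picture is of the moment at which its call begins. camera_params takes no time and is no camera call.
- env.job_done(): hands the job in, once; it reports no verdict.
Trained networks look in the newest picture that a camera, given by its name, has taken for a name from the list of things; names that differ only in an ending like _2 or _b are one class to them, and where a whole thing is asked for, a point or a joint stands for the part that bears it (a point fixed in the world has none). Each returns a list of dicts, best first, with "conf" (0 to 1); they miss things now and then, are a little off and sometimes report something else, mostly with a low value. They report only what shows in the picture. A call takes as long as a camera call.
- env.look_for(camera, label): "xyz" ([x, y, z] in mm, in world coordinates, good to about 4 mm: the middle of the surface that is visible of it).
The state is a dict: "time_s": time; "qpos": joint angles; "qvel": joint speeds; "effort": joint torques, N m; "ee_pos": TCP position; "ee_rot": TCP orientation; "force": force on the tool from outside, world axes, zero at the start; "torque": the same for the moment, N m; "gripper_width": finger opening in mm.
Only numpy, scipy, OpenCV 4.12 (cv2) and the standard library are available. Lean on these libraries where they do the work, as an engineer would, in place of code of your own. Each camera call takes 0.05 s, during which the arm holds its last target.

### The job

Slide the lidded pot along the counter from the blue ring into the grey hold-down dock, without lifting it and with its lid still shut, until it stands centred over the green ring with its foot under the dock's lips. Then pull the lid straight up by its red knob until the stiff seal lets go, without jerking it right off, and hold it level over the pot with a gap of about 20 mm (15 to 30) between lid and rim, so that the pot can air. Finish while still holding the lid there; leave the other things alone.

Things in the scene. Friction and masses are not known exactly. Their poses are not given: they have to be found in the camera images.
- pot: round aluminium pot, loose, about 0.8 kg. Origin: centre of its underside; z up; -x points along its black side handle. Foot: round steel flange 112 mm across, 8 mm thick. Body 90 mm across, rim 72 mm high. At its +y and -y sides stand sprung roller catches, up to 85 mm high and 56 mm from its axis, whose rollers bear on the lid's edge. Red knob's top 120 mm above the counter when shut
- pot_handle (a point): the point to grip on the pot's side handle: 100 mm from the pot's axis towards its -x, 60 mm above its underside. The handle is a black bar along the pot's x, 16 mm wide (pot y), 18 mm high, reaching from 58 to 137 mm from the pot's axis
- lid: loose lid, 0.15 kg, 94 mm across, 6 mm thick, bevelled edge, a 7 mm spigot into the pot, red knob in the middle. Origin: centre of the plate's underside, 72 mm above the pot's underside when shut; gap = that height less 72 mm. The pull up peaks at 9 to 14 N in the first 5 mm, enough to raise a pot not held by the dock, gone by 9 mm; let go there, it rests on the rollers
- lid_knob (a point): grip point of the red knob, on the lid's axis 36 mm above the lid's origin: 108 mm above the counter when shut. Knob 25 mm across; its straight part reaches 10 mm below and above this point, narrower neck below; the lid's top face is 30 mm below this point
- dock: fixed grey hold-down dock: two rails along its y, open at both ends: the pot's foot slides in along y from either end. Origin: centre, on the counter. Rails 120 mm long, 16 mm high, walls 117 mm apart, lips 93 mm apart with undersides 11 mm up; flared guides, 11 mm high, reach 90 mm from the centre along y. -x points roughly to the robot, as does the pot's handle, which passes above the rails
- dock_mark (a point): centre of the green ring painted on the counter in the dock: where the pot's origin is to stand
- park: the blue ring painted flat on the counter, 130 mm across, where the pot stands at the start (origin: its centre). It lies beside the dock, at either end of it, some 180 to 300 mm away
- oil_can: bystander: red oil can, 64 mm across, 140 mm high with its spout; origin at its underside
- tape_roll: bystander: brown tape roll lying flat, 74 mm across, 25 mm high; origin at its underside
- padlock: bystander: brass padlock lying flat, 59 x 38 x 13 mm; origin at its underside

How it is judged (in metres and radians):
On the way, in this order (a step that is already met when the one before it is completed fails the run):
1. the pot stands over the green ring in the dock, lid shut (horizontal distance between pot and dock_mark below 0.013 m and height (world z) of pot below 0.005 m and z of lid in the frame of pot below 0.075 m), for 0.3 s.
2. the seal has let go and the lid is clear of it (z of lid in the frame of pot above 0.085 m), for 0.2 s.
At the end, for the whole second after the job is handed in: the fingers still hold the lid (over 1 N), at rest, touching no part of the pot, 13 to 32 mm above the rim, level within 0.15 rad and within 12 mm of the pot's axis; the pot stands upright (0.05 rad) on the counter within 13 mm of the green ring's centre (z of lid in the frame of pot between 0.085 and 0.104 m and horizontal distance between lid and pot below 0.012 m and angle between lid's own z axis and vertical below 0.15 rad and horizontal distance between pot and dock_mark below 0.013 m and height (world z) of pot below 0.005 m and angle between pot's own z axis and vertical below 0.05 rad and contact force between the fingers and lid above 1 N and contact force between lid and pot below 0.2 N and linear speed of lid below 0.02 m/s); the arm keeps its last pose, push and grip.
It fails at once if the pot is lifted off the counter or tipped (height (world z) of pot above 0.009 m or angle between pot's own z axis and vertical above 0.15 rad).
It fails at once if the lid is opened away from the dock (z of lid in the frame of pot above 0.078 m and horizontal distance between pot and dock_mark above 0.02 m).
It fails at once if the lid is jerked right off (more than 50 mm) (z of lid in the frame of pot above 0.122 m).
It fails at once if a bystander is disturbed (distance of any of oil_can, tape_roll, padlock from where it was at the start of the episode above 0.02 m).
It also fails if it takes over 61 s, if anything falls off the work surface, if the arm or the gripper's body presses on something with over 40 N, if the wrist force passes 120 N, or if a joint passes its speed limit or range.

## Working session

There is one attempt and no reset: what is moved stays moved. The work goes in short steps, Python scripts to look and compute and a tool call to move; the robot and the scene stay as the last step left them, time stands still between calls to the robot, and variables do not carry over. Pictures are saved under pics/ and viewed, and the job is handed in when it is done.

Besides the shell and the picture viewer there is one more tool, called after ">>>" as name(argument=value, ...), one argument or row to a line, values as JSON. jog_arm: Moves the arm, as the interface text tells. Its arguments: {"type":"object","properties":{"deltas":{"type":"array"},"grip_force":{"type":"number"}},"required":["deltas"]}

```bash
mkdir -p pics; ls; python3 - <<'E'
from workcell import env
import cv2
print(env.nose_length, env.state())
for c in ("top","side"):
    print(c,env.camera_params(c))
    cv2.imwrite(f"pics/{c}0.png",env.grab_frame(c)[:,:,::-1])
for c in ("top","side"):
    for l in ["pot","pot_handle","lid_knob","dock","dock_mark","park","oil_can","tape_roll","padlock"]:
        print(c,l,[( [round(v) for v in d["xyz"]],round(d["conf"],2)) for d in env.look_for(c,l)][:3])
print(env.state()["time_s"])
E
```

```text
pics
17.0 {'time_s': 0.0, 'qpos': array([-7.63752322e+01,  1.83502262e+01,  8.97072420e+01, -6.04258999e-04,
        7.20435119e+01, -1.14596586e+00]), 'qvel': array([ 0.02900088, -0.00636676, -0.04786295, -0.06294001, -0.15842765,
        0.10683607]), 'effort': array([-1.90973983e-04, -4.12463593e+01, -2.31972492e+01,  7.26050092e-02,
        4.55481070e-02, -1.38487308e-04]), 'ee_pos': array([ 146.48057044, -555.5291496 ,  230.12877722]), 'ee_rot': array([-1.79899029e+02, -1.44517133e-03,  1.47709192e+01]), 'force': array([-0.43567931, -0.34460514, -0.62931079]), 'torque': array([-0.01829389, -0.03157324,  0.0007062 ]), 'gripper_width': 91.17184356529704}
top {'fx': 439.4190734857122, 'fy': 439.4190734857122, 'cx': 260.3872356314368, 'cy': 190.85021608933909, 'xyz': array([ 401.52832404,  117.20912208, 1121.19678857]), 'orientation': array([-174.61445762,    1.25822367,  -89.5795068 ])}
side {'fx': 471.6121771917291, 'fy': 471.6121771917291, 'cx': 258.79009633492626, 'cy': 189.14556384493116, 'xyz': array([ 326.4777823 , -718.37019087,  596.79839795]), 'orientation': array([-120.5575496 ,   -1.12383993,  -10.65202068])}
top pot [([394, 292, 61], 0.56)]
top pot_handle [([402, 291, 67], 0.91)]
top lid_knob [([434, 336, 77], 0.94)]
top dock [([495, 117, 14], 0.84)]
top dock_mark [([500, 117, 16], 0.88)]
top park [([449, 308, 2], 0.49)]
top oil_can [([629, 256, 58], 0.96)]
top tape_roll [([384, -87, 20], 0.71)]
top padlock [([446, -52, 17], 0.54), ([437, 333, 81], 0.54), ([397, 294, 63], 0.33)]
side pot [([422, 298, 45], 0.9)]
side pot_handle [([424, 296, 46], 0.78), ([447, -51, 13], 0.72), ([495, 96, 12], 0.25)]
side lid_knob [([427, 323, 73], 0.8)]
side dock []
side dock_mark [([491, 100, 12], 0.62)]
side park [([427, 326, 75], 0.46)]
side oil_can [([629, 239, 45], 0.66)]
side tape_roll [([380, -98, 27], 0.84)]
side padlock [([447, -49, 15], 0.79)]
1.0
```

View pics/top0.png

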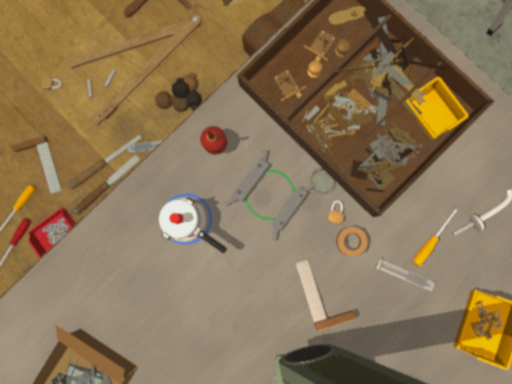

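View pics/side0.png

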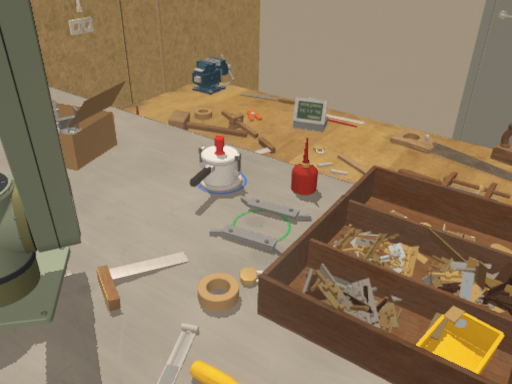

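The top view shows the pot (knob at about 177,217), its handle towards (220,247), the green ring at about (270,194) between two slanted rails, the oil can at (213,140), the padlock at (336,212) and the tape roll at (353,240). The side view agrees. I'll zoom in to measure.

```bash
cat > h.py <<'E'
import numpy as np, cv2
from scipy.spatial.transform import Rotation as R
from workcell import env
def cam(c):
    p=env.camera_params(c); return p,R.from_euler('xyz',p['orientation'],degrees=True).as_matrix()
def px2w(c,u,v,z):
    p,M=cam(c); d=M@np.array([(u-p['cx'])/p['fx'],(v-p['cy'])/p['fy'],1]); t=(z-p['xyz'][2])/d[2]; return p['xyz']+t*d
def w2px(c,X):
    p,M=cam(c); q=M.T@(np.array(X,float)-p['xyz']); return np.array([p['cx']+p['fx']*q[0]/q[2],p['cy']+p['fy']*q[1]/q[2]])
def crop(c,u0,v0,w,h,s,name,im=None,overlay=()):
    if im is None: im=env.grab_frame(c)[:,:,::-1]
    k=cv2.resize(im[v0:v0+h,u0:u0+w],None,fx=s,fy=s,interpolation=cv2.INTER_CUBIC)
    for X,col in overlay:
        a=w2px(c,X); cv2.circle(k,(int((a[0]+.5-u0)*s),int((a[1]+.5-v0)*s)),1,col,-1)
    cv2.imwrite('pics/'+name,k)
E
python3 - <<'E'
from h import *
im=cv2.imread('pics/top0.png'); crop('top',145,110,200,150,4,'t0z.png',im)
im2=cv2.imread('pics/side0.png'); crop('side',180,125,150,130,5,'s0z.png',im2)
# green & blue mask
hsv=cv2.cvtColor(im,cv2.COLOR_BGR2HSV)
for n,c,i in (('top','g',im),('side','g',im2),('top','b',im),('side','b',im2),('top','r',im)):
    hsv=cv2.cvtColor(i,cv2.COLOR_BGR2HSV).astype(int)
    H,S,V=hsv[...,0],hsv[...,1],hsv[...,2]
    m={'g':(H>50)&(H<80)&(S>90),'b':(H>100)&(H<130)&(S>90),'r':((H<6)|(H>174))&(S>170)}[c]
    ys,xs=np.nonzero(m); 
    if n=='top': k=(xs>145)&(xs<345)&(ys>110)&(ys<260)
    else: k=(xs>180)&(xs<330)&(ys>125)&(ys<255)
    xs,ys=xs[k],ys[k]
    W=np.array([px2w(n,x,y,0) for x,y in zip(xs,ys)])[:,:2]
    A=np.c_[2*W,np.ones(len(W))]; s=np.linalg.lstsq(A,(W**2).sum(1),rcond=None)[0]
    print(n,c,len(xs),'circle',s[:2],np.sqrt(s[2]+s[0]**2+s[1]**2), xs.min(),xs.max(),ys.min(),ys.max())
E
```

```text
top g 165 circle [498.75536066 119.04640206] 62.06698027845911 245 294 169 219
side g 97 circle [500.73156931 117.28748015] 62.04229067374002 233 290 210 240
top b 183 circle [435.35539196 333.08208199] 62.09479797837877 171 210 194 243
side b 74 circle [438.00314318 330.51832679] 61.718499654570046 198 246 174 193
top r 490 circle [547.38769079 321.59813307] 111.44025809049423 171 225 127 222
```

View pics/t0z.png

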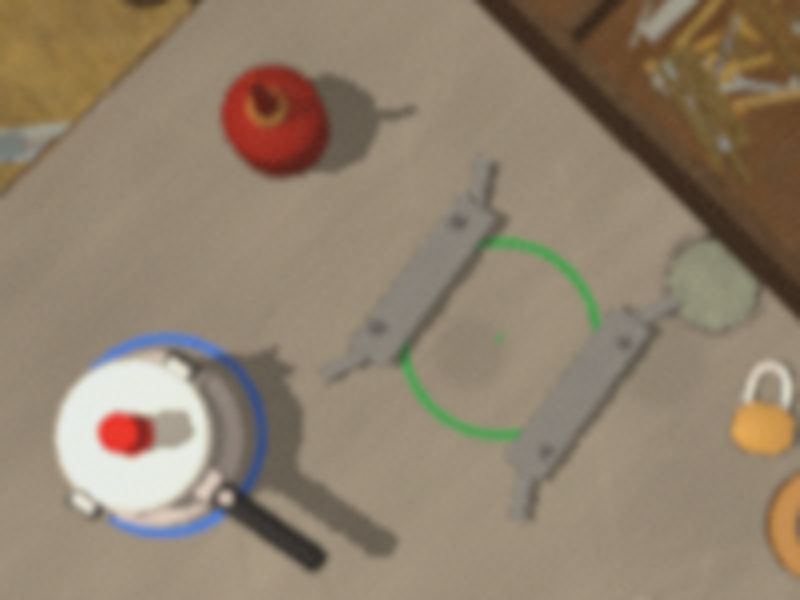

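View pics/s0z.png

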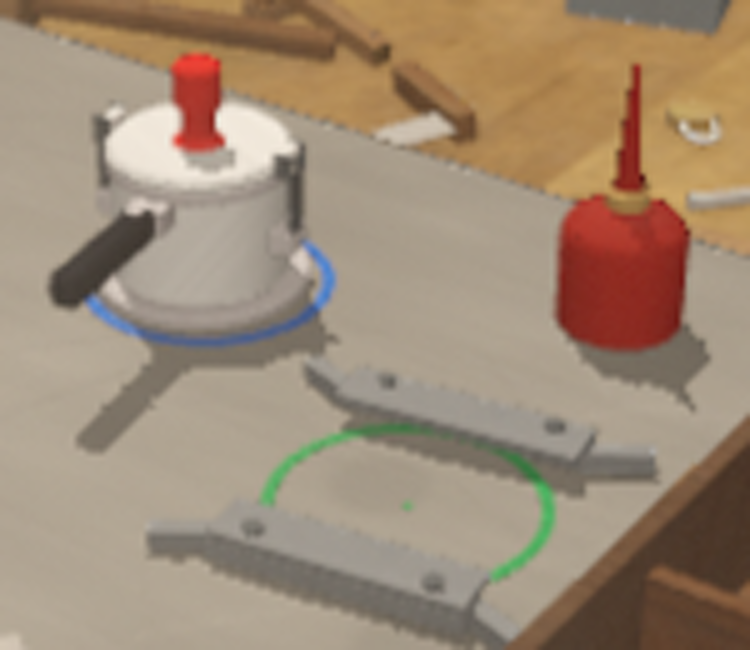

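```bash
cat >> h.py <<'E'
def circ(x,y,z,r,col,n=120):
    return [((x+r*np.cos(a),y+r*np.sin(a),z),col) for a in np.linspace(0,2*np.pi,n)]
def frame(x,y,yaw):
    c,s=np.cos(np.radians(yaw)),np.sin(np.radians(yaw))
    return lambda a,b,z=0:(x+c*a-s*b,y+s*a+c*b,z)
def potov(x,y,yaw):
    f=frame(x,y,yaw); o=circ(x,y,8,56,(255,0,0))+circ(x,y,78,47,(0,200,0))+circ(x,y,120,12.5,(255,255,0),60)
    for b in (-8,8):
        o+=[(f(-a,b,69),(0,255,255)) for a in np.linspace(58,137,40)]
    o+=[(f(0,b,85),(255,0,255)) for b in (-56,56)]
    return o
def dockov(x,y,yaw):
    f=frame(x,y,yaw); o=[((x,y,0),(0,0,255))]
    for s in (-1,1):
        o+=[(f(s*46.5,b,16),(0,0,255)) for b in np.linspace(-60,60,60)]
    return o
E
python3 - <<'E'
from h import *
P=(436.5,332,52.5); D=(499.7,118.2,52)
for c,b in (('top',(145,110,200,150,4)),('side',(180,125,150,130,5))):
    crop(c,*b,f'{c}_ov1.png',cv2.imread(f'pics/{c}0.png'),potov(*P)+dockov(*D))
E
```

```text
(no output)
```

View pics/top_ov1.png

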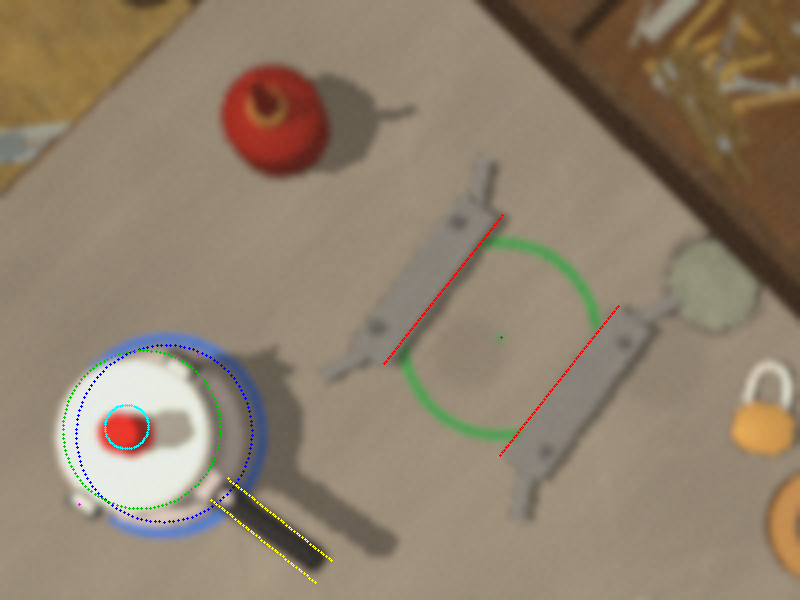

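View pics/side_ov1.png

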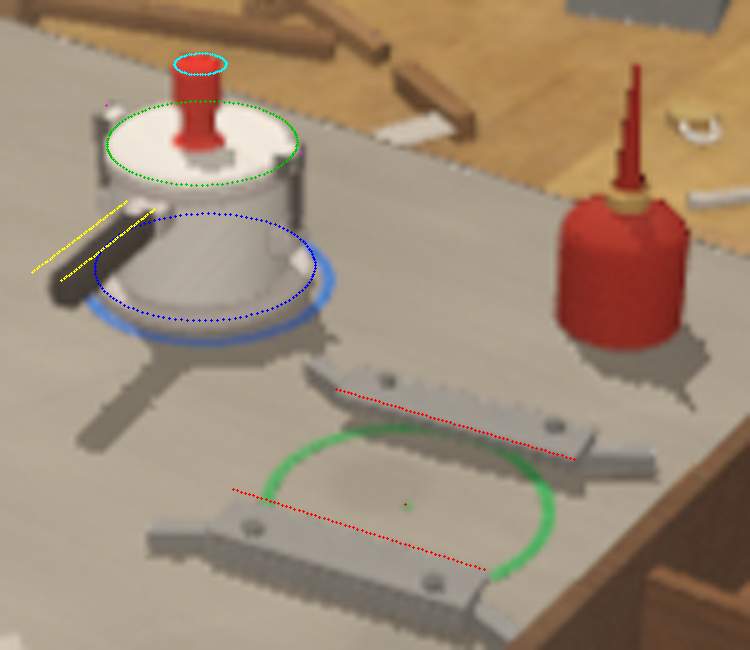

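```bash
python3 - <<'E'
from h import *
T=lambda u,v:(145+u/4-.5,110+v/4-.5); S=lambda u,v:(180+u/5-.5,125+v/5-.5)
L=px2w('top',*T(134.5,436),78); print('lid top',L, 'side',px2w('side',*S(201.5,143),78))
# handle centreline, z=69 top, points mid-line
for n,f,pts in (('top',T,[(232,492),(318,556)]),('side',S,[(150,222),(66,288)])):
    a,b=[px2w(n,*f(*p),62) for p in pts]; print(n,a,b,'yaw',np.degrees(np.arctan2(*(a-b)[[1,0]])))
    print('from lid', np.degrees(np.arctan2(*(L-b)[[1,0]])), np.linalg.norm((L-b)[:2]))
# rails : top face outer corners mid
a,b=[px2w('top',*T(*p),16) for p in [(388,362),(505,222)]]; print(a,b,np.degrees(np.arctan2(*(b-a)[[1,0]]))+90)
a,b=[px2w('top',*T(*p),16) for p in [(510,450),(622,312)]]; print(a,b,np.degrees(np.arctan2(*(b-a)[[1,0]]))+90)
print([px2w('top',*T(*p),16)[:2] for p in [(458,222),(377,327),(624,343),(545,452)]], 'holes')
print([px2w('side',*S(*p),16)[:2] for p in [(555,427),(388,381),(433,582),(253,527)]], 'holes side')
E
```

```text
lid top [432.57459782 336.25635021  78.        ] side [435.87659878 330.78411659  78.        ]
top [399.7971061  279.84473848  62.        ] [362.00926248 227.4074113   62.        ] yaw 54.22239575166583
from lid 57.04518926067598 129.721077914531
side [405.10586014 281.79748413  62.        ] [361.29377919 223.97836613  62.        ] yaw 52.847194772109745
from lid 57.5901630198282 132.99361193203228
[482.11285343 189.76579887  16.        ] [571.64166247 116.40752918  16.        ] 50.66943577298172
[427.22778414 112.5322266   16.        ] [514.58200908  42.31663087  16.        ] 51.20757163083826
[array([571.52350301, 146.25771266]), array([504.25887768, 196.98231715]), array([494.96175884,  41.0808539 ]), array([426.12671229,  90.59515367])] holes
[array([573.38198268, 144.91024845]), array([505.88874548, 195.14488215]), array([495.86446527,  39.72594748]), array([428.44487547,  89.55069888])] holes side
```

```bash
cat >> h.py <<'E'
def todelta(pose,yaw,tx,ty,tz):
    """tool-frame shift (m) from pose (mm, yaw deg, tool down) to target"""
    c,s=np.cos(np.radians(yaw)),np.sin(np.radians(yaw))
    d=np.array([tx,ty,tz],float)-np.array(pose)
    return np.round(np.array([c*d[0]+s*d[1], s*d[0]-c*d[1], -d[2]])/1000,4)
E
python3 - <<'E'
from h import *
p=(146.6,-556,231);y=14.77
for t in [(300,-350,231),(430,-150,231),(430,50,231),(378.5,249.5,231)]: print(t,todelta(p,y,*t))
E
```

```text
(300, -350, 231) [ 0.2008 -0.1601 -0.    ]
(430, -150, 231) [ 0.3775 -0.3203 -0.    ]
(430, 50, 231) [ 0.4285 -0.5137 -0.    ]
(378.5, 249.5, 231) [ 0.4296 -0.7198 -0.    ]
```

>>> jog_arm(
  deltas=[
    [[0.029,-0.023,0,-2,0.0912],[0.058,-0.046,0,-4,0.0912],[0.086,-0.069,0,-6,0.0912],[0.115,-0.092,0,-8,0.0912],[0.144,-0.115,0,-10,0.0912],[0.172,-0.138,0,-12,0.0912],[0.201,-0.16,0,-14,0.0912],[0.23,-0.187,0,-16,0.0912],[0.26,-0.213,0,-18,0.0912],[0.289,-0.24,0,-20,0.0912],[0.319,-0.267,0,-22,0.0912],[0.348,-0.293,0,-24,0.0912],[0.378,-0.32,0,-26,0.0912],[0.388,-0.359,0,-28,0.0912],[0.398,-0.398,0,-30,0.0912],[0.408,-0.436,0,-32,0.0912],[0.418,-0.475,0,-34,0.0912],[0.4285,-0.514,0,-36,0.0912],[0.429,-0.55,0,-38,0.0912],[0.429,-0.59,0,-39.7,0.0912]],
  ],
)

```text
time_s: 2.67
ee_pos: [410.9, 125.5, 231.1]
ee_rot: [180.0, -0.0, 54.6]
force: [0.8, 0.1, -0.2]
gripper_width: 91.4
```

```bash
python3 - <<'E'
from h import *
p=(411,124,231);y=54.47
for t in [(378.5,249.5,231),(378.5,249.5,130)]: print(t,todelta(p,y,*t))
E
```

```text
(378.5, 249.5, 231) [ 0.0832 -0.0994 -0.    ]
(378.5, 249.5, 130) [ 0.0832 -0.0994  0.101 ]
```

>>> jog_arm(
  deltas=[
    [[0.021,-0.025,0,0,0.0912],[0.042,-0.05,0,0,0.0912],[0.063,-0.075,0,0,0.0912],[0.083,-0.0995,0,0,0.0912],[0.083,-0.0995,0.025,0,0.08],[0.083,-0.0995,0.05,0,0.07],[0.083,-0.0995,0.075,0,0.06],[0.083,-0.0995,0.101,0,0.06],[0.083,-0.0995,0.101,0,0.06],[0.083,-0.0995,0.101,0,0.06]],
  ],
)

```text
time_s: 3.5
ee_pos: [377.7, 248.9, 129.5]
ee_rot: [-179.9, 0.1, 54.5]
force: [1.1, 1.0, 0.4]
gripper_width: 60.2
```

```bash
python3 - <<'E'
from h import *
s=env.state(); print(s['time_s'],s['ee_pos'],s['ee_rot'],s['force'],s['gripper_width'])
crop('top',130,150,150,120,5,'t2.png'); crop('side',150,60,160,140,5,'s2.png')
E
```

```text
3.5 [377.7212581  248.91391449 129.46660036] [-1.79945402e+02  1.39653411e-01  5.44723998e+01] [1.05521424 1.00847652 0.42672599] 60.21552488871174
```

View pics/t2.png

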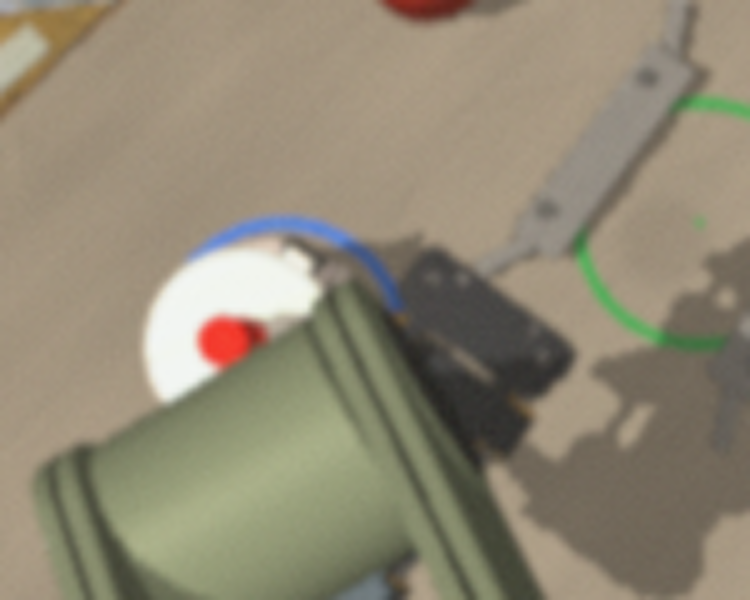

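View pics/s2.png

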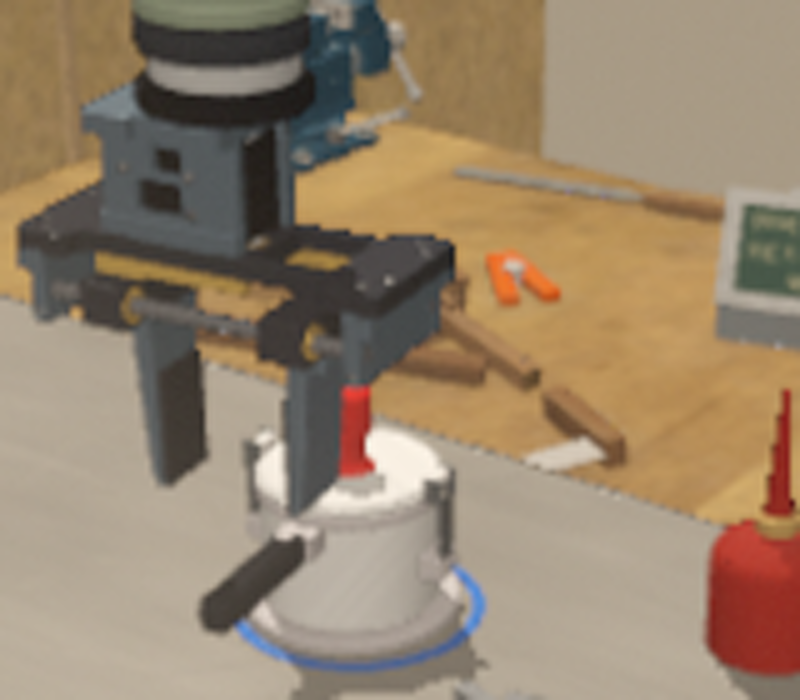

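The gripper stands over the handle with the jaws across it, as planned. I'm lowering it and closing gently.

>>> jog_arm(
  deltas=[
    [[0,0,0.02,0,0.06],[0,0,0.04,0,0.06],[0,0,0.06,0,0.06],[0,0,0.0715,0,0.06],[0,0,0.0715,0,0.06],[0,0,0.0715,0,0.03],[0,0,0.0715,0,0.025],[0,0,0.0715,0,0.02],[0,0,0.0715,0,0.015],[0,0,0.0715,0,0.01],[0,0,0.0715,0,0.01],[0,0,0.0715,0,0.01]],
  ],
  grip_force=15,
)

```text
time_s: 4.6
ee_pos: [378.0, 249.4, 58.7]
ee_rot: [-180.0, -0.0, 54.5]
force: [-3.3, 2.6, 4.5]
gripper_width: 17.1
```

```bash
python3 - <<'E'
from h import *
s=env.state(); print(s['time_s'],s['ee_pos'],s['ee_rot'],s['force'],s['torque'],s['gripper_width'])
crop('top',130,150,150,120,5,'t3.png'); crop('side',150,90,160,130,5,'s3.png')
E
```

```text
4.6 [377.97933223 249.41859768  58.69901154] [-1.79965291e+02 -4.43931444e-03  5.44537872e+01] [-3.33956556  2.55826031  4.47083864] [0.46170685 0.46233364 0.35732244] 17.06810904539019
```

View pics/t3.png

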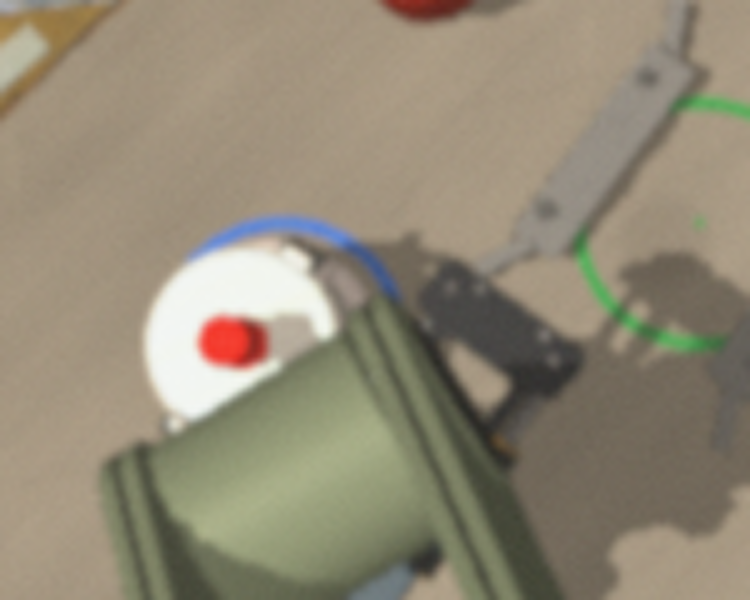

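View pics/s3.png

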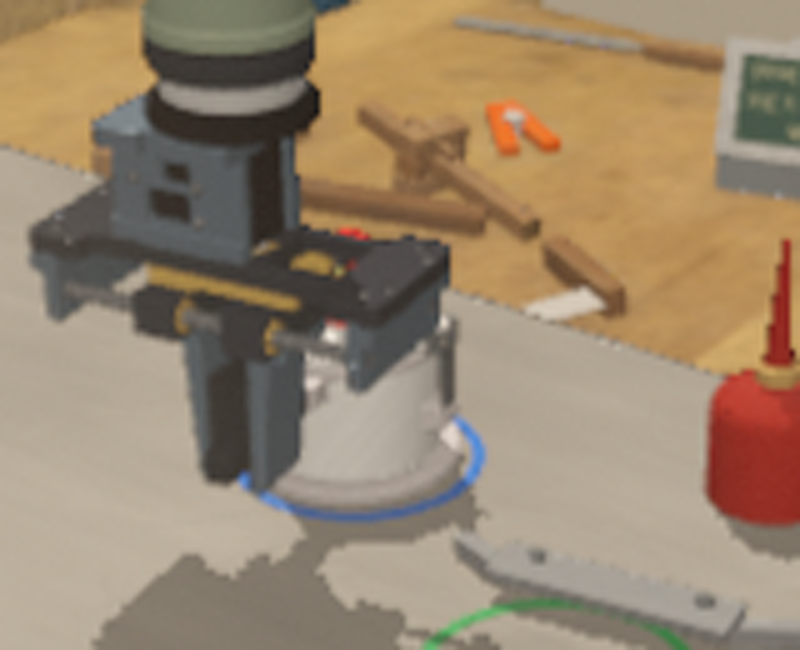

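```bash
python3 - <<'E'
from h import *
p=(378,249.4,58.7);y=54.47
print(todelta(p,y,318.7,125.8,58.7))
E
```

```text
[-0.135   0.0236 -0.    ]
```

>>> jog_arm(
  deltas=[
    [[-0.004,0.001,0,0,0.01],[-0.012,0.002,0,0,0.01],[-0.02,0.0035,0,0,0.01],[-0.028,0.005,0,0,0.01],[-0.036,0.006,0,0,0.01],[-0.044,0.0075,0,0,0.01],[-0.052,0.009,0,0,0.01],[-0.06,0.0105,0,0,0.01],[-0.068,0.012,0,0,0.01],[-0.076,0.013,0,0,0.01],[-0.084,0.0145,0,0,0.01],[-0.092,0.016,0,0,0.01],[-0.1,0.0175,0,0,0.01],[-0.108,0.019,0,0,0.01],[-0.116,0.02,0,0,0.01],[-0.124,0.0215,0,0,0.01],[-0.13,0.0225,0,0,0.01],[-0.135,0.0235,0,0,0.01],[-0.135,0.0235,0,0,0.01]],
  ],
  grip_force=20,
)

```text
time_s: 6.28
ee_pos: [318.9, 125.0, 58.7]
ee_rot: [180.0, -0.0, 54.4]
force: [0.8, -0.5, 2.5]
gripper_width: 15.7
```

```bash
python3 - <<'E'
from h import *
s=env.state(); print(s['time_s'],s['ee_pos'],s['ee_rot'],s['force'],s['torque'],s['gripper_width'])
for c,b in (('top',(170,140,160,130,5)),('side',(150,120,160,130,5))):
    im=env.grab_frame(c)[:,:,::-1].copy(); cv2.imwrite(f'pics/{c}4.png',im)
    crop(c,*b,f'{c}4z.png',im)
print([(d['xyz'],d['conf']) for c in ('top','side') for d in env.look_for(c,'lid_knob')[:1]])
E
```

```text
6.2833 [318.87784494 124.9625731   58.68830664] [ 1.7995194e+02 -1.6272325e-02  5.4417664e+01] [ 0.813855   -0.46325494  2.53080097] [ 0.08973859 -0.44367675 -0.10985454] 15.744048050779051
[([374.9, 211.2, 75.8], 0.77)]
```

View pics/top4z.png

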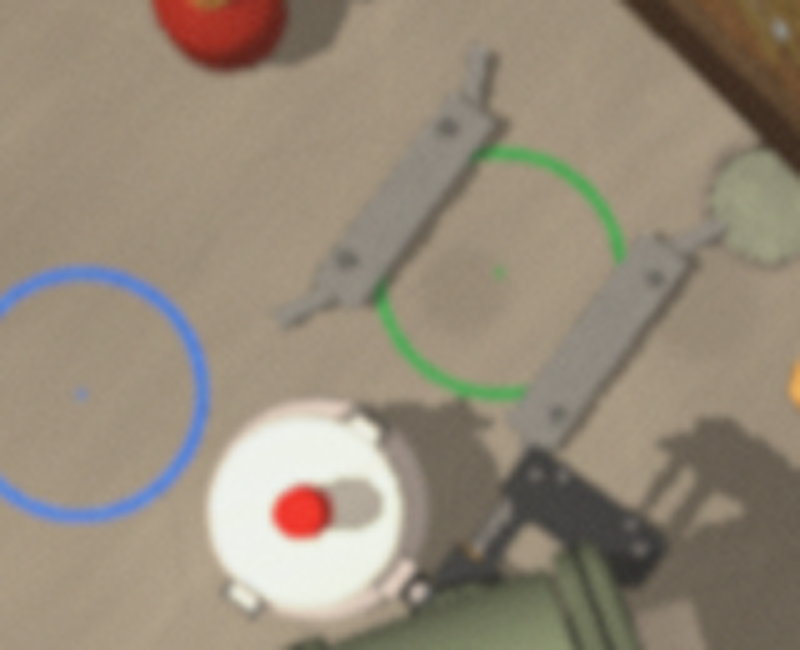

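View pics/side4z.png

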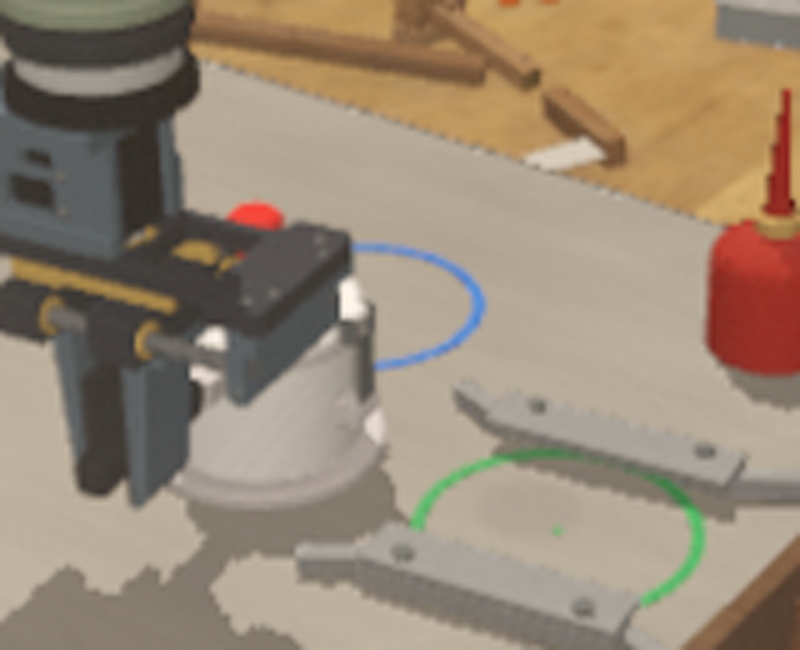

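```bash
python3 - <<'E'
from h import *
T=lambda u,v:(170+u/5-.5,140+v/5-.5)
L=px2w('top',*T(305,512.5),78); K=px2w('top',*T(294,512),120)
print(L,K)
# white-disc automatic
im=cv2.imread('pics/top4.png'); m=(im.min(2)>195).astype(np.uint8); m[:, :195]=0;m[:,262:]=0;m[:210]=0;m[280:]=0
n,lab,st,ce=cv2.connectedComponentsWithStats(m); i=1+np.argmax(st[1:,4]); cs,_=cv2.findContours((lab==i).astype(np.uint8),0,1); h=cv2.convexHull(max(cs,key=len)); print(cv2.fitEllipse(h), st[i])
(u,v)=cv2.minEnclosingCircle(h)[0]; print(u,v,px2w('top',u,v,78))
f=frame(499.2,118.7,53.6)
c,s=np.cos(np.radians(53.6)),np.sin(np.radians(53.6))
for X in (L,px2w('top',u,v,78)):
    d=X[:2]-[499.2,118.7]; print('dock frame',c*d[0]+s*d[1],-s*d[0]+c*d[1])
E
```

```text
[377.96765751 210.58439855  78.        ] [379.10245557 211.82602709 120.        ]
((230.37290954589844, 242.1038818359375), (37.13922882080078, 41.392242431640625), 25.620649337768555) [212 223  38  39 940]
229.5 241.5 [379.12297496 212.96765505  78.        ]
dock frame 2.01562076732867 152.10509799855575
dock frame 4.619476332692358 152.58945956206014
```

```bash
python3 - <<'E'
from h import *
T=lambda u,v:(170+u/5-.5,140+v/5-.5)
X=px2w('top',*T(317.5,508),8);print(X)
c,s=np.cos(np.radians(53.6)),np.sin(np.radians(53.6))
d=X[:2]-[499.2,118.7]; print('dock frame',c*d[0]+s*d[1],-s*d[0]+c*d[1])
im=cv2.imread('pics/top4.png')
crop('top',170,140,160,130,5,'t4o.png',im,potov(X[0],X[1],54.4)+dockov(499.2,118.7,53.6))
print(todelta((0,0,0),54.47,*[-151*-s*-1*-1 if 0 else 151*s, -151*c,0]))
E
```

```text
[378.69054776 210.56660841   8.        ]
dock frame 2.4302783197938993 151.51269110522247
[-0.0023  0.151  -0.    ]
```

View pics/t4o.png

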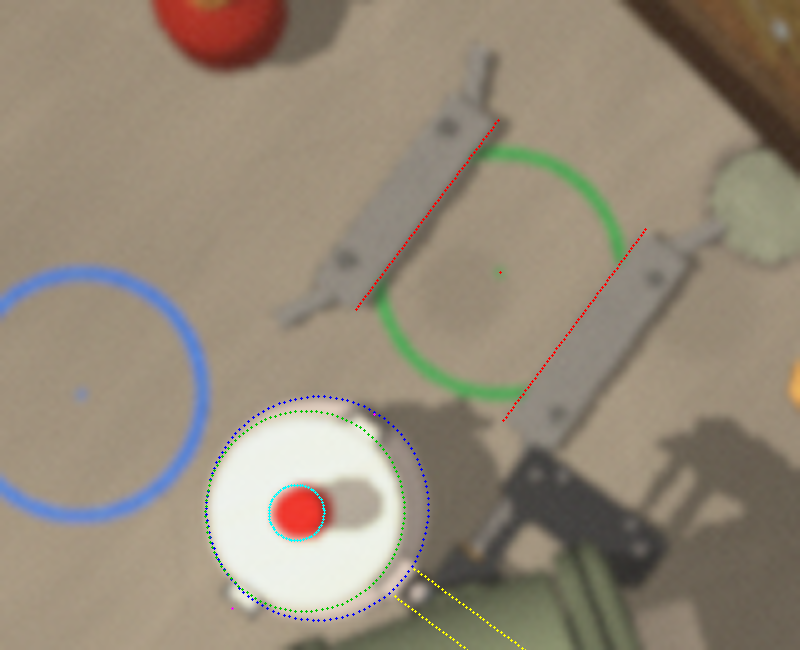

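>>> jog_arm(
  deltas=[
    [[-0.001,0.003,0,0,0.01],[-0.002,0.008,0,0,0.01],[-0.0025,0.013,0,0,0.01],[-0.0026,0.018,0,0,0.01],[-0.0027,0.023,0,0,0.01],[-0.0028,0.028,0,0,0.01],[-0.0029,0.033,0,0,0.01],[-0.003,0.038,0,0,0.01],[-0.003,0.043,0,0,0.01],[-0.0031,0.048,0,0,0.01],[-0.0032,0.052,0,0,0.01],[-0.0032,0.055,0,0,0.01],[-0.0032,0.055,0,0,0.01]],
  ],
  grip_force=20,
)

```text
time_s: 7.57
ee_pos: [357.4, 91.0, 57.7]
ee_rot: [-179.5, 0.4, 54.5]
force: [-8.0, 6.1, 7.6]
gripper_width: 19.0
```

```bash
python3 - <<'E'
from h import *
s=env.state(); print(s['time_s'],s['ee_pos'],s['ee_rot'],s['force'],s['torque'],s['gripper_width'])
for c,b in (('top',(170,140,160,130,5)),('side',(150,120,160,130,5))):
    im=env.grab_frame(c)[:,:,::-1].copy(); cv2.imwrite(f'pics/{c}5.png',im)
    crop(c,*b,f'{c}5z.png',im)
E
```

```text
7.5667 [357.42094649  90.98332555  57.69776064] [-179.5473164     0.38172088   54.53267074] [-8.03579804  6.0622122   7.56442544] [1.34572019 1.20938807 0.69791213] 18.991373503871877
```

View pics/top5z.png

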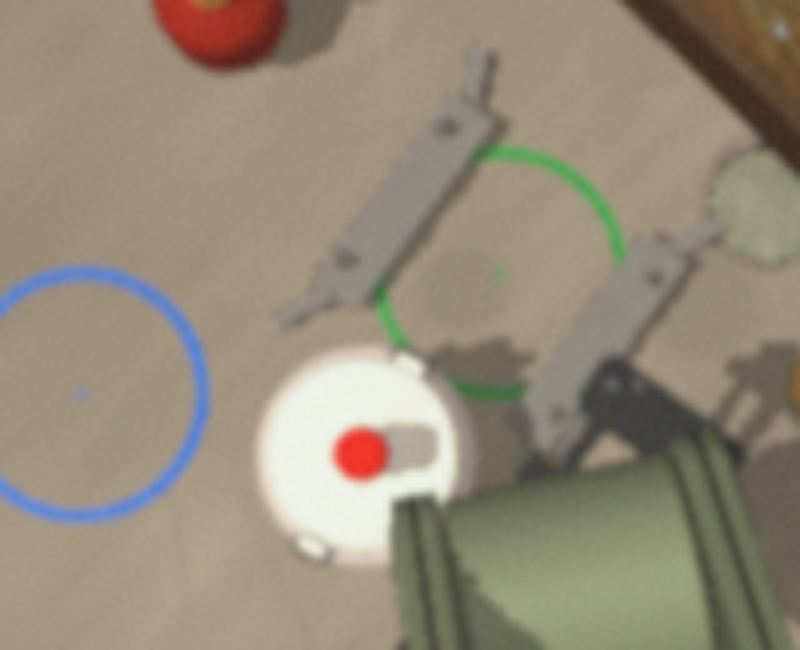

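View pics/side5z.png

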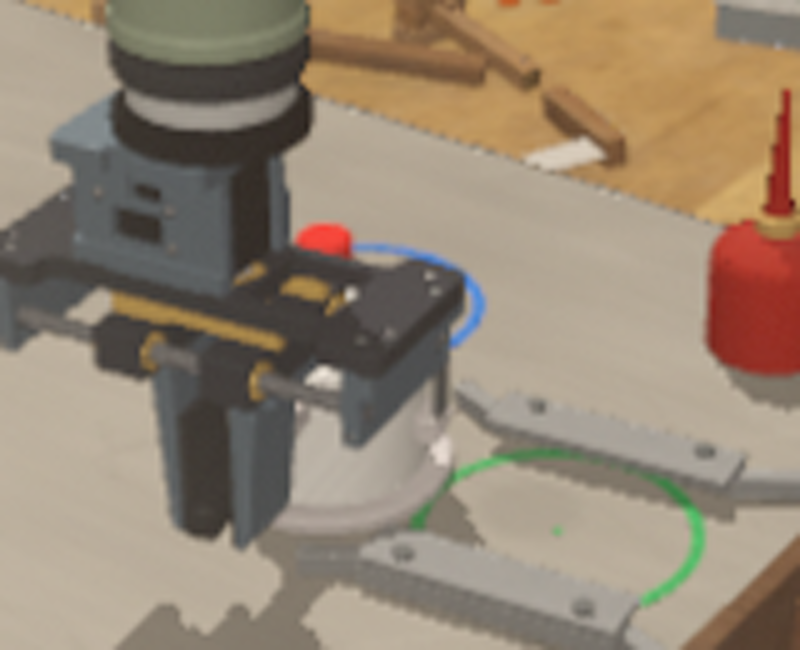

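The pot lags about 18 mm. Friction has twisted the handle in the soft grip, and the opening of 19 mm shows that too. A firmer grip should square it up again.

>>> jog_arm(
  deltas=[
    [[0,-0.004,0,0,0.01],[0,-0.004,0,0,0.01],[0,-0.004,0,0,0.01]],
  ],
  grip_force=40,
)

```text
time_s: 7.92
ee_pos: [355.5, 93.2, 57.8]
ee_rot: [-179.7, 0.3, 54.5]
force: [-4.7, 4.2, 4.7]
gripper_width: 16.1
```

>>> jog_arm(
  deltas=[
    [[0,0,0,0,0.01],[0,0,0,0,0.01],[0,0,0,0,0.01],[0,0,0,0,0.01]],
  ],
  grip_force=60,
)

```text
time_s: 8.25
ee_pos: [355.6, 93.2, 57.8]
ee_rot: [-179.7, 0.3, 54.5]
force: [-4.7, 5.4, 4.6]
gripper_width: 15.5
```

```bash
python3 - <<'E'
from h import *
s=env.state(); print(s['time_s'],s['ee_pos'],s['ee_rot'],s['force'],s['torque'],s['gripper_width'])
for c,b in (('top',(170,140,160,130,5)),):
    im=env.grab_frame(c)[:,:,::-1].copy(); cv2.imwrite(f'pics/{c}6.png',im)
    crop(c,*b,f'{c}6z.png',im)
E
```

```text
8.25 [355.56581988  93.23632266  57.79833925] [-179.71041991    0.27792322   54.52146315] [-4.69625577  5.39212615  4.62017815] [0.72273319 0.89343516 0.45859521] 15.46400497260004
```

View pics/top6z.png

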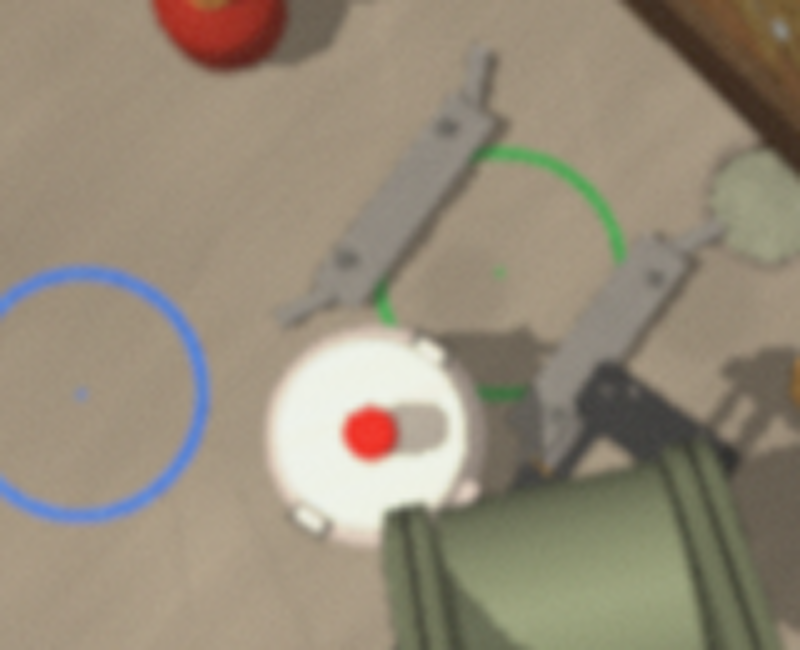

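>>> jog_arm(
  deltas=[
    [[0,0.003,0,0,0.01],[-0.0001,0.007,0,0,0.01],[-0.0002,0.011,0,0,0.01],[-0.0002,0.015,0,0,0.01],[-0.0003,0.019,0,0,0.01],[-0.0003,0.023,0,0,0.01],[-0.0004,0.027,0,0,0.01],[-0.0005,0.031,0,0,0.01],[-0.0005,0.035,0,0,0.01],[-0.0006,0.038,0,0,0.01],[-0.0006,0.04,0,0,0.01],[-0.0006,0.04,0,0,0.01]],
  ],
  grip_force=60,
)

```text
time_s: 9.3
ee_pos: [387.1, 69.8, 57.8]
ee_rot: [-179.6, 0.3, 54.5]
force: [-6.4, 5.8, 6.3]
gripper_width: 15.7
```

```bash
python3 - <<'E'
from h import *
s=env.state(); print(s['time_s'],s['ee_pos'],s['ee_rot'],s['force'],s['torque'],s['gripper_width'])
for c,b in (('top',(170,140,160,130,5)),('side',(150,120,160,130,5))):
    im=env.grab_frame(c)[:,:,::-1].copy(); cv2.imwrite(f'pics/{c}7.png',im)
    crop(c,*b,f'{c}7z.png',im)
E
```

```text
9.3 [387.05174775  69.77461122  57.75883768] [-179.59809673    0.31092278   54.53226278] [-6.35742735  5.79238887  6.31187933] [0.98829589 1.11091342 0.59543419] 15.734331700680091
```

View pics/top7z.png

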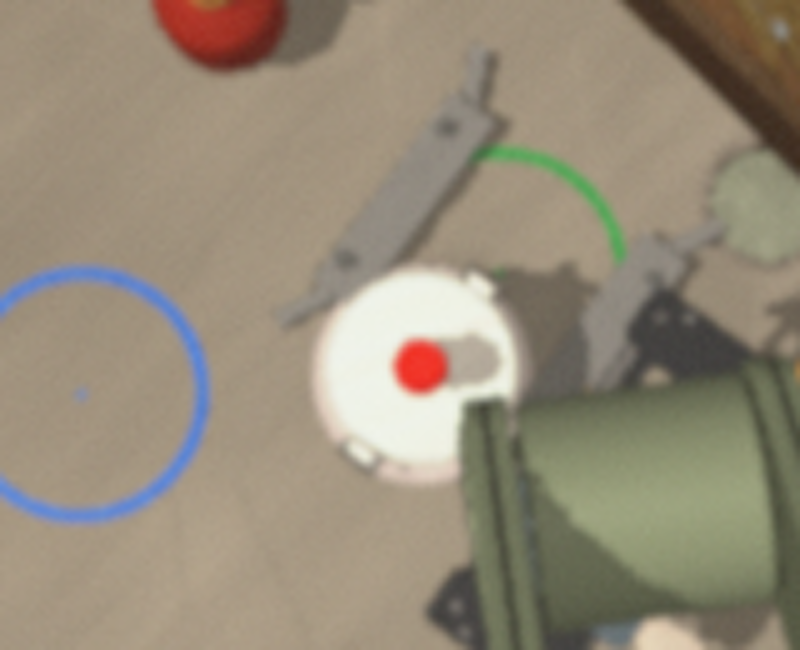

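View pics/side7z.png

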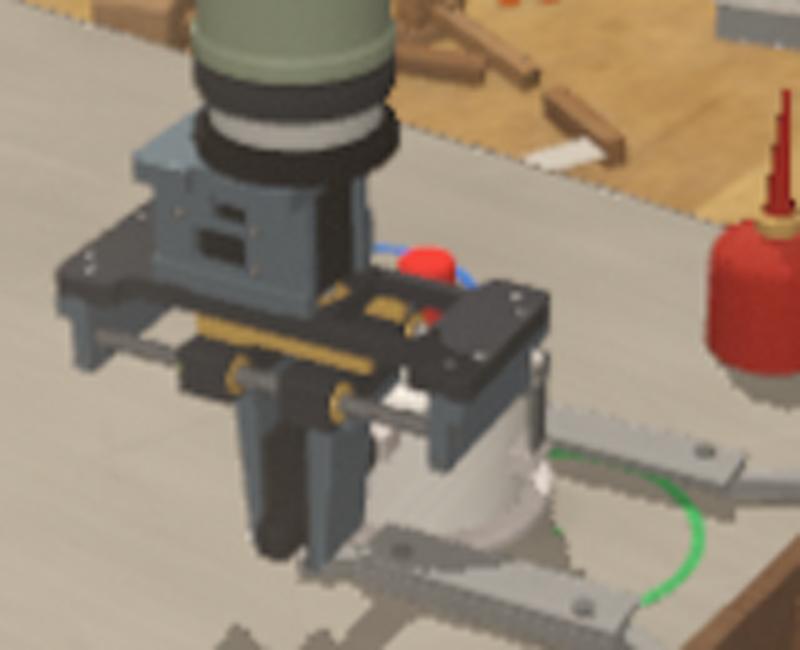

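>>> jog_arm(
  deltas=[
    [[0,0.004,0,0,0.01],[-0.0001,0.008,0,0,0.01],[-0.0002,0.012,0,0,0.01],[-0.0002,0.016,0,0,0.01],[-0.0003,0.02,0,0,0.01],[-0.0004,0.024,0,0,0.01],[-0.0004,0.028,0,0,0.01],[-0.0005,0.032,0,0,0.01],[-0.0005,0.036,0,0,0.01],[-0.0006,0.04,0,0,0.01],[-0.0007,0.044,0,0,0.01],[-0.0007,0.048,0,0,0.01],[-0.0008,0.05,0,0,0.01],[-0.0008,0.05,0,0,0.01]],
  ],
)

```text
time_s: 10.57
ee_pos: [419.9, 43.4, 57.5]
ee_rot: [-178.7, 0.6, 54.6]
force: [-21.5, 24.0, 23.3]
gripper_width: 17.8
```

```bash
python3 - <<'E'
from h import *
s=env.state(); print(s['time_s'],s['ee_pos'],s['ee_rot'],s['force'],s['torque'],s['gripper_width'])
for c,b in (('top',(200,120,160,130,5)),('side',(180,120,160,130,5))):
    im=env.grab_frame(c)[:,:,::-1].copy(); cv2.imwrite(f'pics/{c}8.png',im)
    crop(c,*b,f'{c}8z.png',im)
E
```

```text
10.5667 [419.87456313  43.42720035  57.53253356] [-178.68609861    0.58395907   54.64217959] [-21.48606923  23.97783402  23.33188687] [4.29784718 3.68209242 2.01635721] 17.7610923961771
```

View pics/top8z.png

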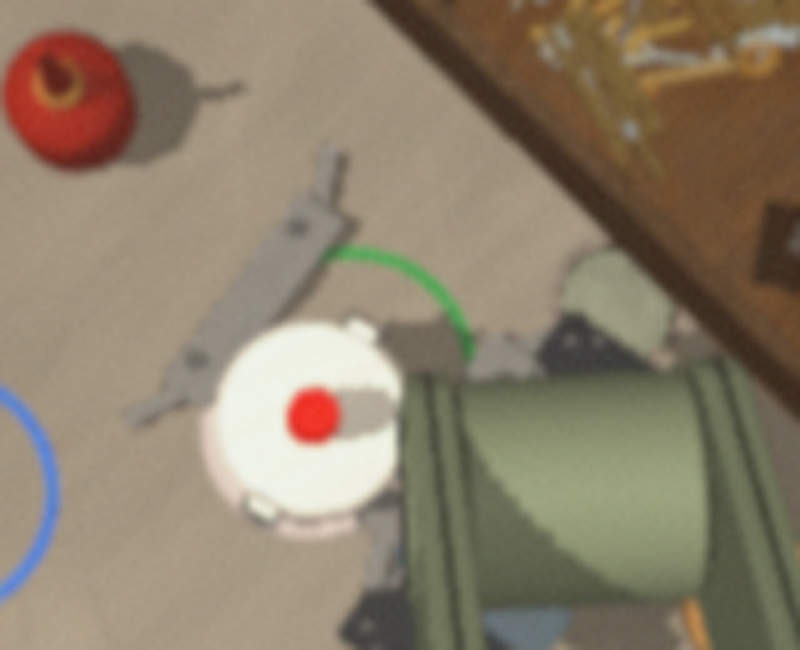

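View pics/side8z.png

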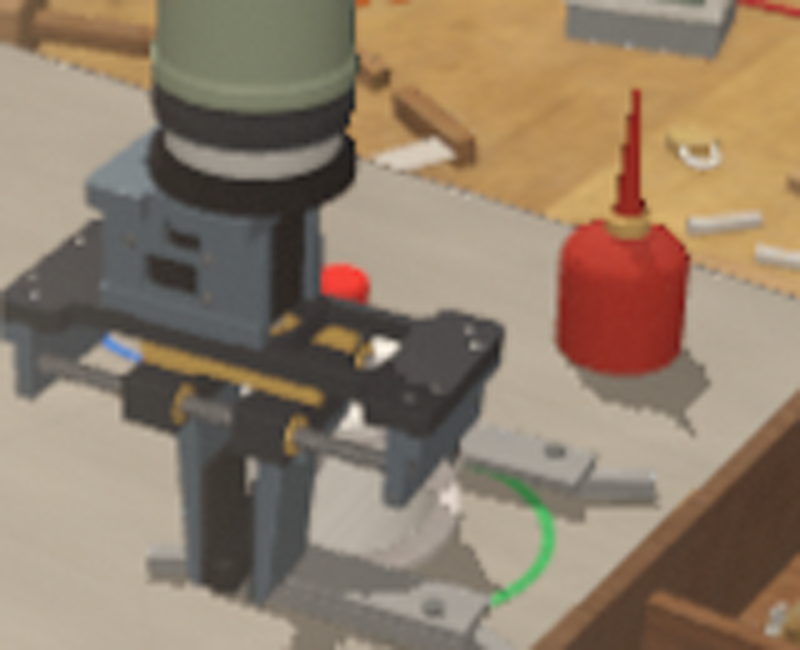

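Resistance has risen to 32 N along the rails with 23 N vertical, and the pot is binding about 35 mm short. I'll stop pulling, open the fingers to let it relax, and look again.

>>> jog_arm(
  deltas=[
    [[0,-0.006,0,0,0.01],[0,-0.01,0,0,0.01],[0,-0.011,0,0,0.01]],
  ],
)

```text
time_s: 10.92
ee_pos: [418.4, 46.9, 57.8]
ee_rot: [-179.7, 0.3, 54.6]
force: [-5.2, 2.7, 4.0]
gripper_width: 15.5
```

```bash
python3 - <<'E'
from h import *
s=env.state(); print(s['time_s'],s['ee_pos'],s['ee_rot'],s['force'],s['torque'],s['gripper_width'])
E
```

```text
10.9167 [418.36037533  46.8721073   57.75801631] [-179.68317462    0.26932194   54.58570362] [-5.15187966  2.65874635  4.02592341] [0.25253264 0.9467239  0.25414686] 15.495018777308367
```

```bash
python3 - <<'E'
from h import *
for c,b in (('top',(200,120,160,130,5)),('side',(180,120,160,130,5))):
    im=env.grab_frame(c)[:,:,::-1].copy(); cv2.imwrite(f'pics/{c}9.png',im)
    crop(c,*b,f'{c}9z.png',im)
E
```

```text
(no output)
```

View pics/top9z.png

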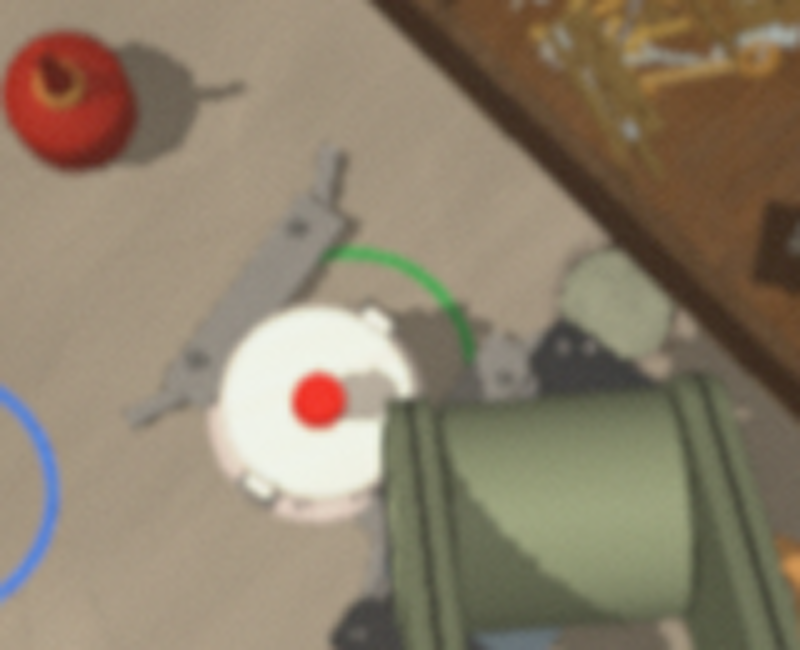

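View pics/side9z.png

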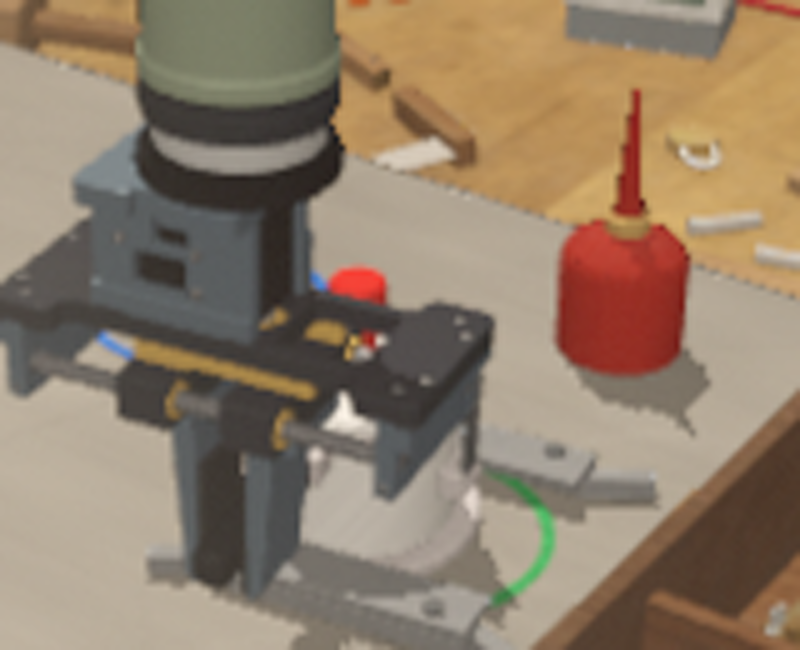

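Backing off let the pot swing square again, and it crept to about 28 mm from the mark. I'll continue in short, slow steps.

>>> jog_arm(
  deltas=[
    [[0,0.002,0,0,0.01],[0,0.004,0,0,0.01],[0,0.006,0,0,0.01],[0,0.008,0,0,0.01],[0,0.01,0,0,0.01],[0,0.01,0,0,0.01]],
  ],
)

```text
time_s: 11.52
ee_pos: [426.5, 40.8, 57.7]
ee_rot: [-179.6, 0.3, 54.5]
force: [-7.3, 5.5, 5.5]
gripper_width: 15.7
```

>>> jog_arm(
  deltas=[
    [[0,0.002,0,0,0.01],[0,0.004,0,0,0.01],[0,0.006,0,0,0.01],[0,0.006,0,0,0.01]],
  ],
)

```text
time_s: 11.85
ee_pos: [431.4, 37.4, 57.7]
ee_rot: [-179.6, 0.3, 54.5]
force: [-7.1, 5.4, 5.3]
gripper_width: 15.7
```

>>> jog_arm(
  deltas=[
    [[0,0.002,0,0,0.01],[0,0.004,0,0,0.01],[0,0.006,0,0,0.01],[0,0.008,0,0,0.01],[0,0.01,0,0,0.01],[0,0.01,0,0,0.01]],
  ],
)

```text
time_s: 12.35
ee_pos: [439.4, 31.6, 57.7]
ee_rot: [-179.6, 0.3, 54.5]
force: [-7.6, 5.6, 7.1]
gripper_width: 15.6
```

```bash
python3 - <<'E'
from h import *
s=env.state(); print(s['time_s'],s['ee_pos'],s['ee_rot'],s['force'],s['torque'],s['gripper_width'])
for c,b in (('top',(200,120,160,130,5)),('side',(180,120,160,130,5))):
    im=env.grab_frame(c)[:,:,::-1].copy(); cv2.imwrite(f'pics/{c}10.png',im)
    crop(c,*b,f'{c}10z.png',im,(potov(499.2,118.7,54.5) if c=='top' else potov(500.9,117.3,54.5)))
E
```

```text
12.35 [439.43175083  31.61606144  57.6539854 ] [-179.55493289    0.2880461    54.52471734] [-7.57964548  5.60996827  7.14304574] [0.96509899 1.27221285 0.52100909] 15.64120208174433
```

View pics/top10z.png

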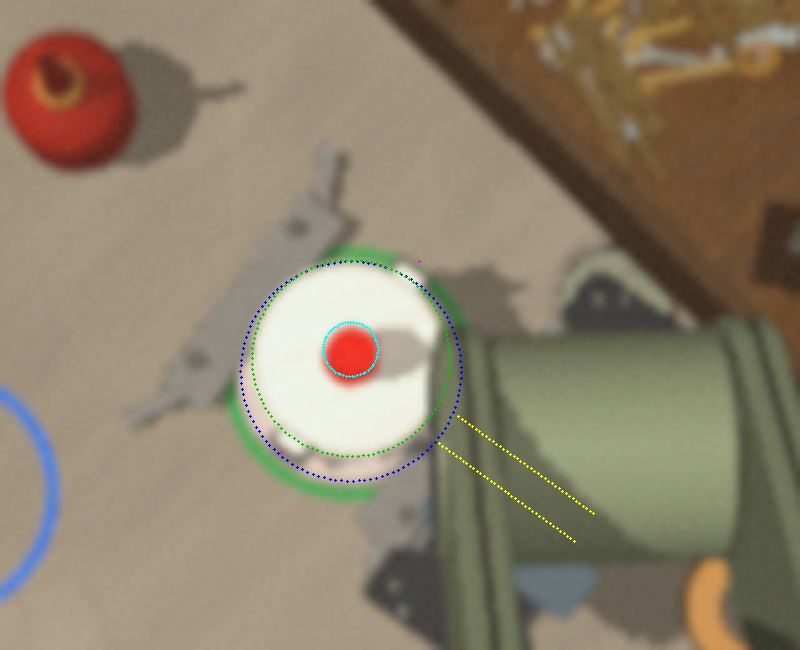

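View pics/side10z.png

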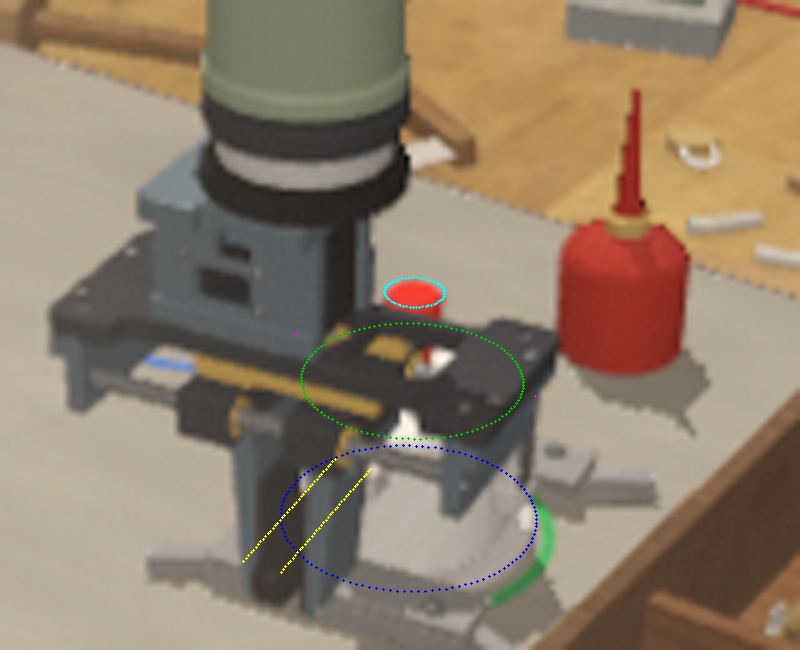

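The pot is centred over the green ring: in the top view its knob at (352,352) is within about 2 mm of the overlay, and the side view agrees. Next I unload the arm, let go of the handle and rise.

>>> jog_arm(
  deltas=[
    [[0,-0.001,0,0,0.012],[0,-0.0015,0,0,0.015],[0,-0.0015,0,0,0.03],[0,-0.0015,0,0,0.05],[0,-0.0015,0,0,0.06],[0,-0.0015,0,0,0.06],[0,-0.0015,-0.02,0,0.06],[0,-0.0015,-0.05,0,0.06],[0,-0.0015,-0.08,0,0.06],[0,-0.0015,-0.11,0,0.06],[0,-0.0015,-0.11,0,0.06]],
  ],
)

```text
time_s: 13.37
ee_pos: [446.0, 32.2, 173.8]
ee_rot: [179.4, -0.4, 54.5]
force: [1.6, -0.8, -0.0]
gripper_width: 60.2
```

```bash
python3 - <<'E'
from h import *
s=env.state(); print(s['time_s'],s['ee_pos'],s['ee_rot'],s['force'],s['torque'],s['gripper_width'])
for c,b in (('top',(200,120,160,130,5)),('side',(180,120,160,130,5))):
    im=env.grab_frame(c)[:,:,::-1].copy(); cv2.imwrite(f'pics/{c}11.png',im)
    crop(c,*b,f'{c}11z.png',im,(potov(499.2,118.7,54.5) if c=='top' else potov(500.9,117.3,54.5)))
print([(c,d['xyz'],d['conf']) for c in ('top','side') for d in env.look_for(c,'lid_knob')[:1]])
E
```

```text
13.3667 [445.9591461   32.17943847 173.79279019] [179.44312179  -0.4214289   54.45276927] [ 1.60562299 -0.75037377 -0.01104478] [-0.0307173  -0.11361407  0.03358595] 60.179726814234506
[('top', [496.5, 122.5, 78.1], 0.61), ('side', [492.0, 108.5, 78.5], 0.97)]
```

View pics/top11z.png

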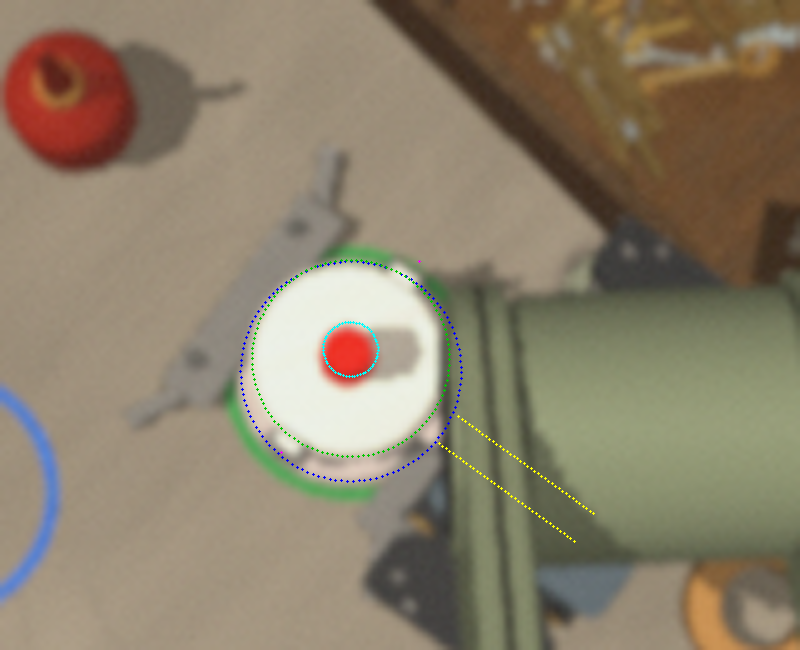

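View pics/side11z.png

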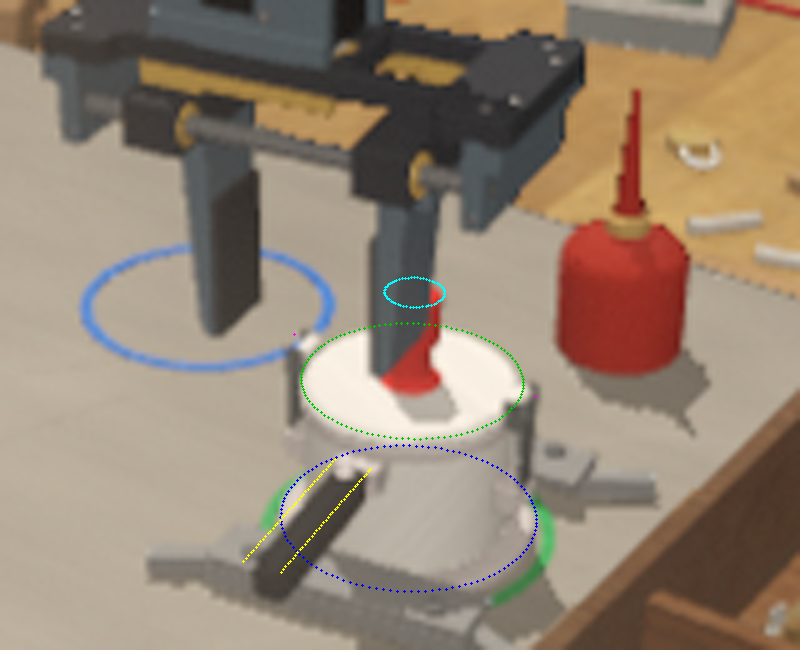

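>>> jog_arm(
  deltas=[
    [[0,0,0,0,0.06],[0,0,0,0,0.06],[0,0,0,0,0.06],[0,0,0,0,0.06]],
  ],
)

```text
time_s: 13.9
ee_pos: [441.7, 32.2, 167.8]
ee_rot: [-179.9, 0.1, 54.5]
force: [0.5, -0.9, -0.1]
gripper_width: 60.1
```

```bash
python3 - <<'E'
from h import *
s=env.state(); print(s['time_s'],s['ee_pos'],s['ee_rot'],s['force'])
print(todelta(s['ee_pos'],s['ee_rot'][2],499,118,165))
E
```

```text
13.9 [441.72356101  32.17776208 167.78022965] [-1.79939299e+02  5.34759895e-02  5.44711815e+01] [ 0.47422435 -0.87636307 -0.13299812]
[ 0.1031 -0.0033  0.0028]
```

>>> jog_arm(
  deltas=[
    [[0.01,0,0,0,0.055],[0.03,0,0,0,0.055],[0.05,-0.0005,0,0,0.055],[0.07,-0.001,0,0,0.055],[0.09,-0.001,0,0,0.055],[0.1,-0.001,0,0,0.055],[0.103,-0.001,0,0,0.055],[0.103,-0.001,0.01,0,0.055],[0.103,-0.001,0.016,0,0.055],[0.103,-0.001,0.016,0,0.055],[0.103,-0.001,0.016,0,0.055]],
  ],
)

```text
time_s: 14.82
ee_pos: [500.0, 115.8, 151.6]
ee_rot: [-179.9, 0.1, 54.4]
force: [0.2, -1.2, 0.5]
gripper_width: 55.4
```

```bash
python3 - <<'E'
from h import *
s=env.state(); print(s['time_s'],s['ee_pos'],s['ee_rot'],s['force'],s['torque'],s['gripper_width'])
for c,b in (('top',(200,120,160,130,5)),('side',(180,90,160,150,5))):
    im=env.grab_frame(c)[:,:,::-1].copy(); cv2.imwrite(f'pics/{c}12.png',im)
    crop(c,*b,f'{c}12z.png',im)
E
```

```text
14.8167 [500.00200021 115.77793763 151.63356798] [-1.79923623e+02  1.05100331e-01  5.44252831e+01] [ 0.19989686 -1.22213691  0.45451376] [ 0.00809398 -0.00557585 -0.01146043] 55.363170687401215
```

View pics/top12z.png

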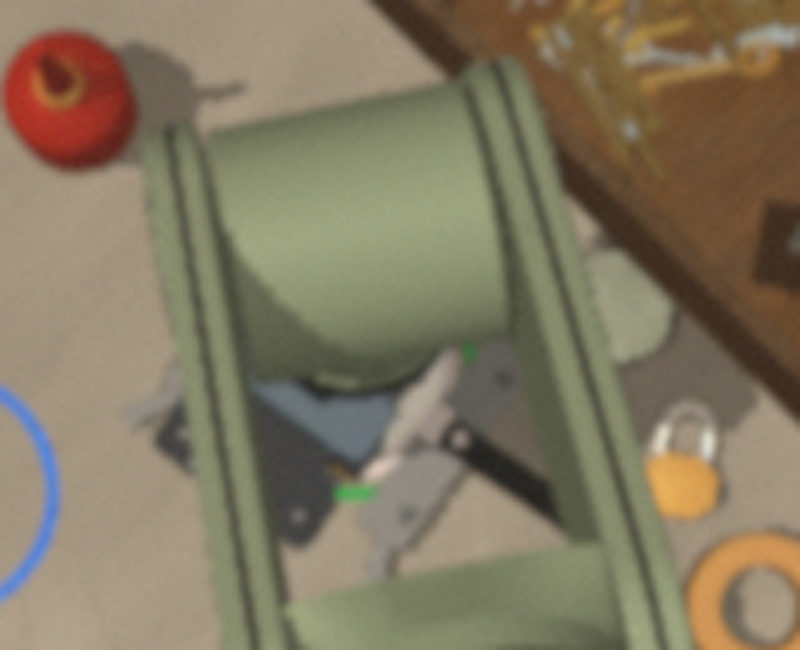

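View pics/side12z.png

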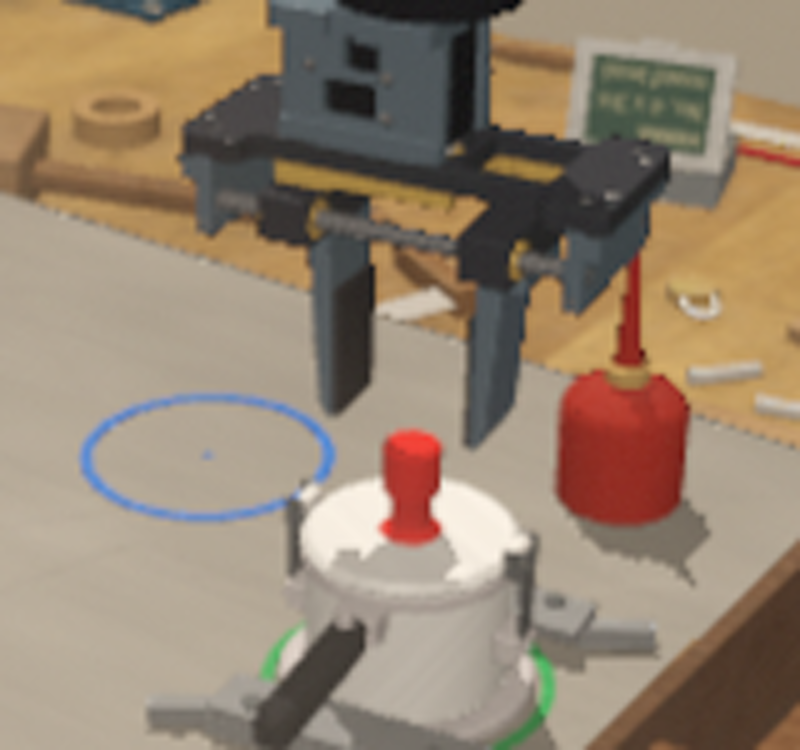

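```bash
python3 - <<'E'
from h import *
S=lambda u,v:(180+u/5-.5,90+v/5-.5)
print(px2w('side',*S(412,443),120), px2w('side',*S(412,533),78), px2w('side',*S(412,537),78))
# fingertips mid projected
for z in (134.6,): print((w2px('side',(500,115.8,z))+.5-[180,90])*5)
for p in [(343,405),(488,440)]: print(px2w('side',*S(*p),134.6))
E
```

```text
[499.66822843 116.97681921 120.        ] [500.0942638  114.10669303  78.        ] [499.47846502 110.9320123   78.        ]
[414.15428623 413.30169674]
[472.28915857 127.23913014 134.6       ]
[525.15476178  89.22097683 134.6       ]
```

>>> jog_arm(
  deltas=[
    [[0,0,0.01,0,0.055],[0,0,0.022,0,0.055],[0,0,0.034,0,0.055],[0,0,0.042,0,0.055],[0,0,0.045,0,0.055],[0,0,0.045,0,0.055],[0,0,0.045,0,0.055],[0,0,0.045,0,0.035],[0,0,0.045,0,0.03],[0,0,0.045,0,0.027],[0,0,0.045,0,0.024],[0,0,0.045,0,0.02],[0,0,0.045,0,0.02],[0,0,0.045,0,0.02]],
  ],
  grip_force=20,
)

```text
time_s: 16.08
ee_pos: [499.6, 117.5, 107.6]
ee_rot: [-179.8, 0.0, 54.4]
force: [-4.1, 3.2, 3.9]
gripper_width: 24.2
```

```bash
python3 - <<'E'
from h import *
s=env.state(); print(s['time_s'],s['ee_pos'],s['ee_rot'],s['force'],s['torque'],s['gripper_width'])
im=env.grab_frame('side')[:,:,::-1].copy(); crop('side',180,90,160,150,5,'side13z.png',im)
E
```

```text
16.0833 [499.59450481 117.51092059 107.59546135] [-1.79806748e+02  1.97080652e-02  5.44219271e+01] [-4.09014345  3.16798588  3.88302692] [0.63413536 0.65581584 0.00844508] 24.16004565997521
```

View pics/side13z.png

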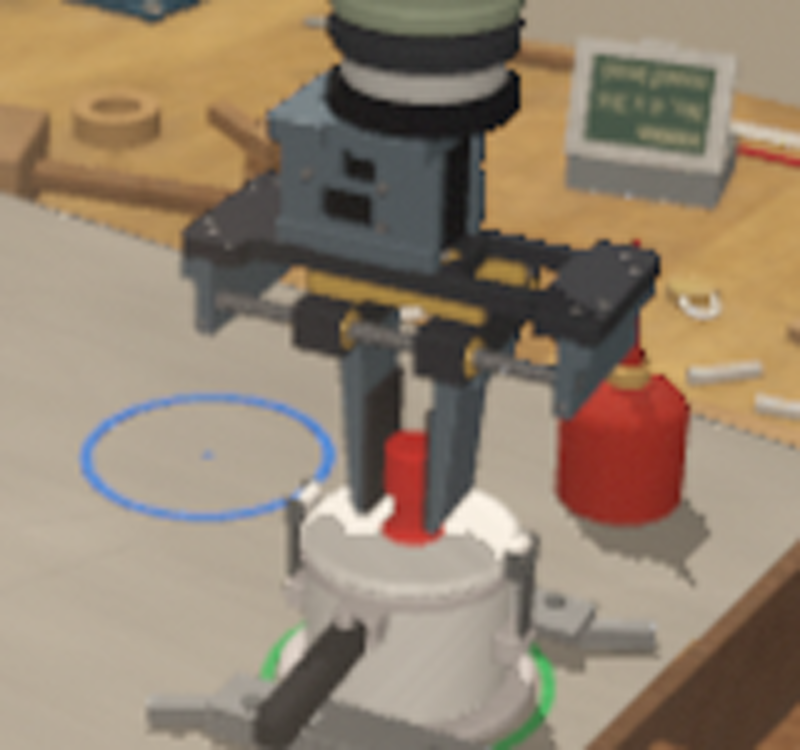

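>>> jog_arm(
  deltas=[
    [[0,-0.0008,0,0,0.02],[0,-0.0015,0,0,0.02],[0,-0.0015,0,0,0.02],[0,-0.0015,0,0,0.02]],
  ],
  grip_force=50,
)

```text
time_s: 16.47
ee_pos: [499.5, 117.7, 107.5]
ee_rot: [-180.0, 0.0, 54.5]
force: [-2.8, 2.6, 2.1]
gripper_width: 23.5
```

>>> jog_arm(
  deltas=[
    [[0,0,-0.0005,0,0.02],[0,0,-0.001,0,0.02],[0,0,-0.0015,0,0.02],[0,0,-0.002,0,0.02],[0,0,-0.0025,0,0.02],[0,0,-0.003,0,0.02],[0,0,-0.003,0,0.02]],
  ],
)

```text
time_s: 17.05
ee_pos: [499.5, 117.0, 109.7]
ee_rot: [-180.0, 0.1, 54.5]
force: [-1.2, 0.8, -10.1]
gripper_width: 23.7
```

>>> jog_arm(
  deltas=[
    [[0,0,-0.0007,0,0.02],[0,0,-0.0014,0,0.02],[0,0,-0.002,0,0.02],[0,0,-0.0027,0,0.02],[0,0,-0.0034,0,0.02],[0,0,-0.004,0,0.02],[0,0,-0.004,0,0.02]],
  ],
)

```text
time_s: 17.63
ee_pos: [500.7, 117.7, 116.0]
ee_rot: [179.9, -0.1, 54.5]
force: [-2.1, 0.9, -0.1]
gripper_width: 23.5
```

>>> jog_arm(
  deltas=[
    [[0,0,-0.0007,0,0.02],[0,0,-0.0014,0,0.02],[0,0,-0.002,0,0.02],[0,0,-0.0027,0,0.02],[0,0,-0.0034,0,0.02],[0,0,-0.004,0,0.02],[0,0,-0.004,0,0.02]],
  ],
)

```text
time_s: 18.22
ee_pos: [500.0, 117.5, 118.5]
ee_rot: [180.0, -0.0, 54.5]
force: [-0.2, -0.9, -1.8]
gripper_width: 24.0
```

>>> jog_arm(
  deltas=[
    [[0,0,-0.0015,0,0.02],[0,0,-0.003,0,0.02],[0,0,-0.0045,0,0.02],[0,0,-0.006,0,0.02],[0,0,-0.0075,0,0.02],[0,0,-0.009,0,0.02],[0,0,-0.01,0,0.02],[0,0,-0.01,0,0.02],[0,0,-0.01,0,0.02],[0,0,-0.01,0,0.02],[0,0,-0.01,0,0.02],[0,0,-0.01,0,0.02]],
  ],
)

```text
time_s: 19.22
ee_pos: [499.7, 117.4, 128.3]
ee_rot: [-180.0, 0.0, 54.5]
force: [-0.7, 0.2, -2.2]
gripper_width: 23.3
```

```bash
python3 - <<'E'
from h import *
s=env.state(); print(s['time_s'],s['ee_pos'],s['ee_rot'],s['force'],s['torque'],s['gripper_width'],s['qvel'])
im=env.grab_frame('side')[:,:,::-1].copy(); crop('side',180,100,160,130,5,'side14z.png',im)
im=env.grab_frame('top')[:,:,::-1].copy(); crop('top',200,100,160,130,5,'top14z.png',im)
E
```

```text
19.2167 [499.73753008 117.41272739 128.3203127 ] [-1.79994911e+02  1.68211578e-02  5.44699691e+01] [-0.71853422  0.19253887 -2.16242773] [-0.0302097  -0.04714362 -0.00401834] 23.282961679852036 [ 0.03588974  0.02045825  0.00577772  0.04605364 -0.0820481  -0.01841019]
```

View pics/side14z.png

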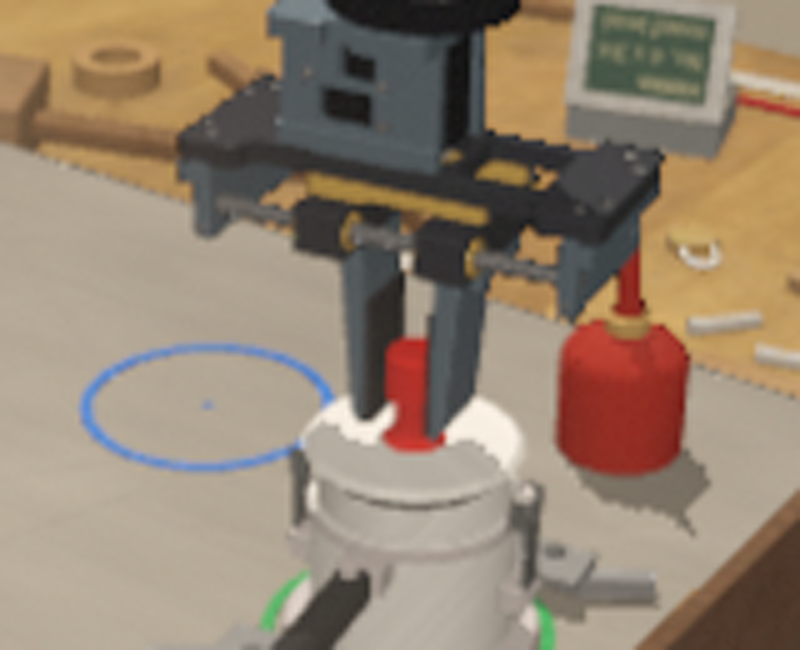

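View pics/top14z.png

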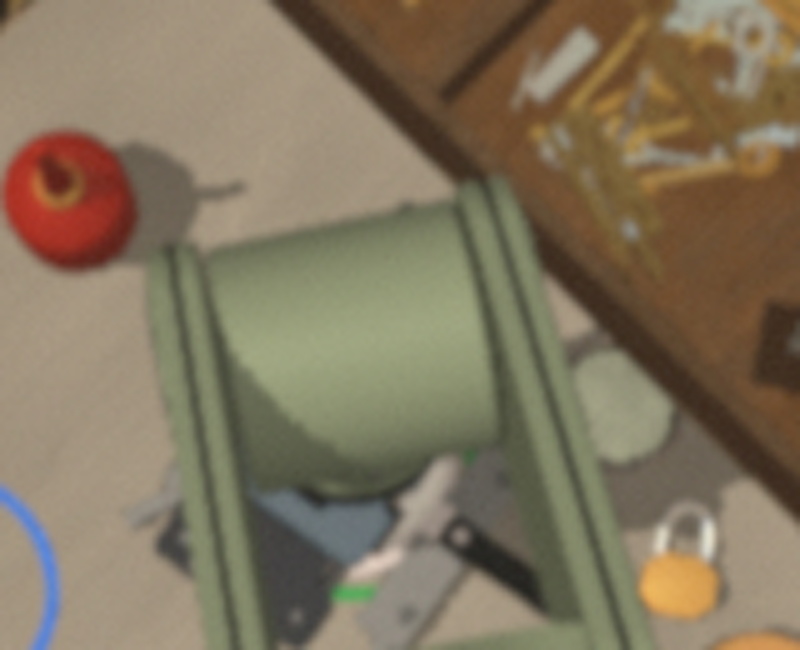

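```bash
python3 - <<'E'
from h import *
for z in (72,78,120,133.3,140.7,143): print(z,(w2px('side',(500,117.3,z))+.5-[180,100])*5)
im=cv2.imread('pics/side14z.png'); 
f=im.copy()
def draw(z,r,col):
    global f
    for X,_ in circ(500.5,116.8,z,r,0,160):
        a=(w2px('side',X)+.5-[180,100])*5; cv2.circle(f,(int(a[0]),int(a[1])),1,col,-1)
draw(72,45,(0,0,255)); draw(92.7,47,(0,200,0)); draw(98.7,47,(0,200,0)); draw(140.7,12.5,(255,255,0)); draw(8,56,(255,0,0))
cv2.imwrite('pics/side14o.png',f)
E
```

```text
72 [410.02683237 491.19885532]
78 [410.34615155 479.1331352 ]
120 [412.63718644 392.56462549]
133.3 [413.38369191 364.35734433]
140.7 [413.80356102 348.49226786]
143 [413.9347272  343.53605317]
```

View pics/side14o.png

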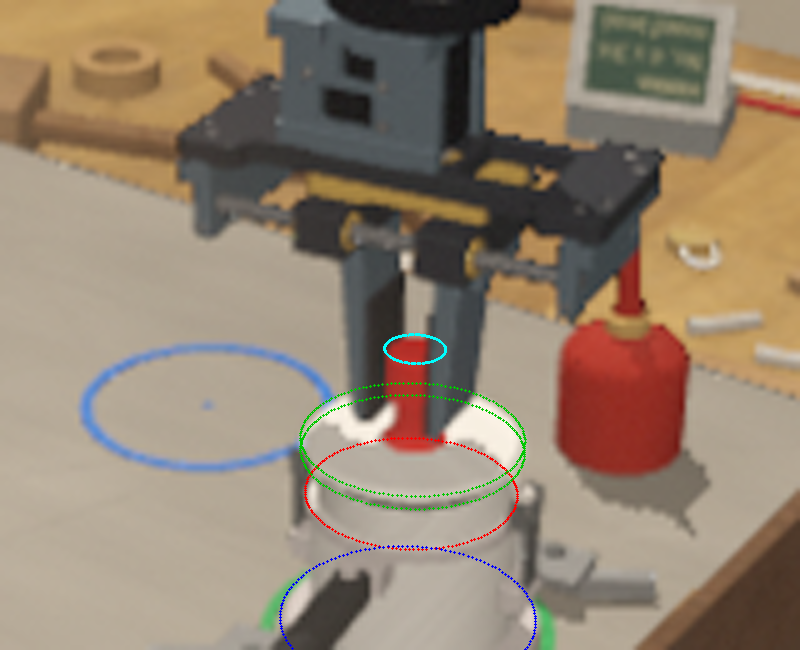

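The lid is level about 20 mm above the rim, its outline matches the predicted one, and the wrist carries only the lid's weight. I'm handing in.

```bash
python3 -c "
from workcell import env
print(env.job_done()); s=env.state(); print(s['time_s'],s['ee_pos'],s['force'],s['gripper_width'])"
```

```text
the job is handed in; nothing more can be done
None
the job is handed in; nothing more can be done
```

The job is handed in at about 19.3 s, with the lid held about 20 mm above the pot rim; I was given no verdict.

**What I did:** I gripped the pot by its side handle and slid it from the blue ring into the dock, under the lips and over the green ring. I then let go of the handle, gripped the red knob and pulled straight up. The force peaked at about 10 N, and the seal let go cleanly.

**Last checks before hand-in:**
- **Lid:** it had risen 20.8 mm by the arm's reading, which matches the outline in the side picture to about 1 mm. The tool was vertical and at rest, and the wrist carried about 2 N, roughly the lid's weight.
- **Pot:** it was centred on the green ring to about 2–3 mm when last clearly visible, before the knob was gripped. In the last top picture the arm hid it.
- **Bystanders:** the oil can and padlock showed no sign of being moved in the pictures. The tape roll was only partly in the last view, and I measured none of them again.

**What went wrong on the way:**
- **Twisted grip:** with a 20 N grip the handle twisted in the fingers, and the pot lagged by about 18 mm. Gripping with 60 N straightened it.
- **Binding in the rails:** the pot then bound about 35 mm short, at about 32 N along the rails. Backing off and going on in small, slow steps cleared it.
- **Knob position:** the detector's positions for the knob in the dock were up to about 11 mm off the final grip, so I used my own measurements from the pictures.

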